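Shut the key drawer and the cabinet door

TASK

Shut the little wooden key cabinet on the turntable: pushing gently with the fingertips, first push its drawer fully home while the door still stands open, then push the door fully shut. Leave the torch, the tin, the brass lock and the loose lever handle standing and lying where they are, and finish with the hand clear.

Things in the scene. Friction and masses are not known exactly. Their poses are not given: they have to be found in the camera images.
- cabinet: small fixed cabinet of reddish-brown wood (drawer of pale wood), 130 deep (x) x 180 wide (y) x 120 mm high, on a round spruce turntable (radius 260, top 6 mm above the shelf, locked: it does not turn). Origin: centre of the cabinet's underside, 6 mm above the shelf. Its x axis points from its open front to its back, z up; the open front is the plane x = -65 mm. It holds one drawer in the upper part; the whole front is covered by one door when shut
- drawer (a joint): how far the drawer stands out of the front, in m: 0 fully home (front plate flush with the cabinet's front edges), 0.10 the stop; it slides along the cabinet's -x and stays where it is left; about 1.5 N of friction
- drawer_front (a point): centre of the outer face of the drawer's flat front plate (160 wide, 66 mm high, no handle); 81 mm above the shelf; moves with the drawer
- door (a joint): opening angle of the door in rad: 0 shut, grows to 2.25; it swings out of the front about an upright hinge and stays where it is left (friction about 0.08 N m). At angle q, in the cabinet's axes, the door runs from the hinge along (-sin q, -cos q, 0) and its outer face looks along (-cos q, sin q, 0)
- door_hinge (a point): on the upright hinge line at the door's left (+y) edge seen from the cabinet's frame, on the door's inner face, half-way up (66 mm above the shelf); it is 65 mm in front of and 90 mm to the +y side of the cabinet's origin
- door_face (a point): a good point to push: on the door's outer face, 115 mm from the hinge line, 86 mm above the shelf. The door is 180 wide, 120 high and 10 mm thick; near its free edge, 162 mm from the hinge and 66 mm above the shelf, a brass knob 16 mm across stands 20 mm out of the outer face
- torch: loose black rubber-gripped torch standing on its head, 43 mm across at the foot, 130 mm high; origin at the centre of its underside; to be left alone
- tin: loose red enamel tin with lid, 92 x 57 x 51 mm high; origin at the centre of its underside; to be left alone
- lock: loose brass cylinder lock, 60 x 17 x 33 mm high; origin at the centre of its underside; to be left alone
- lever_handle: loose steel lever door handle standing on its round rose (50 mm across), lever 113 mm long along its x axis, 56 mm high; origin under the centre of the rose; to be left alone

How it is judged:
By the outcome, as a careful person would: the job done as asked, in the order asked, and still so for the second after the job is handed in, with the robot touching nothing.
It also fails if it takes over 58 s, if anything falls off the work surface, if the arm or the gripper's body presses on something with over 40 N, if the wrist force passes 120 N, or if a joint passes its speed limit or range.

ROBOT

A 6-joint arm with a two-finger parallel gripper is mounted at the origin on the work surface. World frame = base frame: x ahead of the robot, y to its left, z up, the work surface at z = 0. Lengths are in m, angles in rad, forces in N, time in s.
With the tool pointing down it reaches from about 0.35 to 0.725 m from the base axis. Payload 4.3 kg.
Tool frame: the origin (TCP) lies at the very end of the fingers, on their centre line; the grasp point (between the pads) lies 19 mm behind it (bot.pinch_z is the distance from the TCP to the grasp point, in m); y points along the fingers, x is the direction in which the jaws open and shut, and the axes are right-handed (so a half turn about y gives the same grasp; the last joint's range is limited). The gripper opens to 85 mm and grips with 20 to 120 N. Pads are 22 mm wide; open, the fingers measure 114 mm over their backs; the gripper's body (76 mm by 85 mm) begins 54 mm behind the grasp point. The pads swing forward as they close: fully open they stand 13 mm farther back than shut.
Start: joints at [1.159, 0.377, 0.081, 1.274, 0, 1.46], TCP at [0.171, 0.549, 0.231] pointing down, gripper open.
Joint ranges: [-2.72, 2.72], [-0.84, 1.66], [-1.02, 1.22], [-1.77, 2.12], [-1.37, 1.28], [-3.14, 3.14]. Speed limits (rad/s): [2.57, 2.57, 3.14, 3.14, 3.14, 3.14].

INTERFACE

Orientations are given as a rotation vector (axis times angle).
In Python, from workcell import bot gives the robot as it stands. The module is installed in compiled form; this text tells all that it offers.
- The arm moves only by the tool move_arm, never from a script. Its argument "deltas" is a list of rows, each a list of 4 numbers: the shift along the tool's x, y, z in cm, then the turn about the tool's y in degrees. A call has 1 to 10 rows; each row shifts and turns the commanded pose from where the row before left it, along the tool's axes as they then stand; what a row does not reach is not made up. A row lasts 1/10 s, in which the tool goes at most 50 mm and 8.59 degrees, less where a joint would pass 70% of its speed; a pose out of reach is approached as far as the arm can. A call is refused whole if a number of a shift passes 5 or a number of a turn 8.59, either way. A call with a gripper value outside its range is refused whole. "gripper" is the closure, from 0 (fully open) to 1 (shut), set as the call begins (left out, the last holds). The fingers move at their own pace and stop on an object; the grip force is fixed at half the most. Time passes only in rows, so rows that do not move let the fingers close. It gives the time, the measured TCP pose, the force and the opening at its end, in the units of the state.
- bot.state(): the state, without advancing time (a new reading comes with each control period).
- bot.capture(name): name is "scene" or "side" or "wrist"; returns a dict with "frame" (400x640x3 uint8, red, green, blue), "z_map" (400x640 float32, m along the optical axis (not along the pixel's ray), 0 where there is no reading), "K" (3x3 intrinsics, pixels), "rvec" (rotation vector, rad) and "tvec" (3), from world to camera coordinates, as OpenCV has them. Camera axes: x right, y down, z forward; pixel columns grow to the right and rows downward; lengths in m; the calibration is good to about 2 mm. The wrist camera is an equidistant fisheye: a pixel r from the principal point sees the ray r / f radians off the axis. A picture is of the moment at which its call begins.
- bot.hand_in(): hands the job in, once; it reports no verdict.
The state is a dict: "clock": time; "joint_positions": joint angles; "qd": joint speeds; "tau": joint torques, N m; "position": TCP position; "ee_rot": TCP orientation; "contact_force": force on the tool from outside, world axes, zero at the start; "moment": the same for the moment, N m; "opening": finger opening in m.
Only numpy, scipy, OpenCV 4.12 (cv2) and the standard library are available. Lean on these libraries where they do the work, as an engineer would, in place of code of your own. Each camera call takes 0.05 s, during which the arm holds its last target.

## Working session

There is one attempt and no reset: what is moved stays moved. The work goes in short steps, Python scripts to look and compute and a tool call to move; the robot and the scene stay as the last step left them, time stands still between calls to the robot, and variables do not carry over. Pictures are saved under pics/ and viewed, and the job is handed in when it is done.

Besides the shell and the picture viewer there is one more tool, called after ">>>" by a JSON object that holds its "method" and its "body", one argument or row to a line. move_arm: Moves the arm, as the interface text tells. Its arguments: {"type":"object","properties":{"deltas":{"type":"array"},"gripper":{"type":"number"}},"required":["deltas"]}

```bash
mkdir -p pics; cat > h.py <<'E'
import numpy as np,cv2,pickle
from workcell import bot
def cap(n,tag):
    c=bot.capture(n); cv2.imwrite(f'pics/{tag}.png',c['frame'][:,:,::-1]); pickle.dump(c,open(f'{tag}.pkl','wb')); return c
def ld(tag): return pickle.load(open(f'{tag}.pkl','rb'))
def px(c,u,v,z=None):
    R=cv2.Rodrigues(np.array(c['rvec'],float))[0];t=np.array(c['tvec'],float).ravel()
    if z is None: z=c['z_map'][v,u]
    return R.T@(np.linalg.inv(c['K'])@np.array([u,v,1.])*z-t)
def cloud(c):
    R=cv2.Rodrigues(np.array(c['rvec'],float))[0];t=np.array(c['tvec'],float).ravel()
    v,u=np.mgrid[0:400,0:640];z=c['z_map']
    p=np.stack([u*z,v*z,z],-1)@np.linalg.inv(c['K']).T
    return (p-t)@R
E
python3 - <<'E'
from h import *
cap('scene','s1');cap('side','d1')
s=bot.state();print({k:np.round(v,3) for k,v in s.items()})
E
```

```text
{'clock': np.float64(0.1), 'joint_positions': array([ 1.159,  0.378,  0.08 ,  1.274, -0.   ,  1.46 ]), 'qd': array([-0.001, -0.   ,  0.003, -0.001, -0.001,  0.001]), 'tau': array([ 1.0000e-03, -4.6469e+01,  2.7058e+01,  1.2000e-02, -0.0000e+00,
       -0.0000e+00]), 'position': array([0.171, 0.548, 0.23 ]), 'ee_rot': array([-1.338, -0.983,  0.986]), 'contact_force': array([ 0.285, -0.361, -0.528]), 'moment': array([-0.008, -0.008, -0.013]), 'opening': np.float64(0.086)}
```

View pics/s1.png

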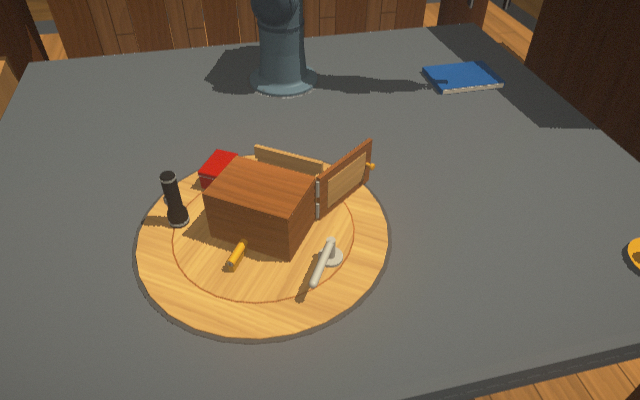

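View pics/d1.png

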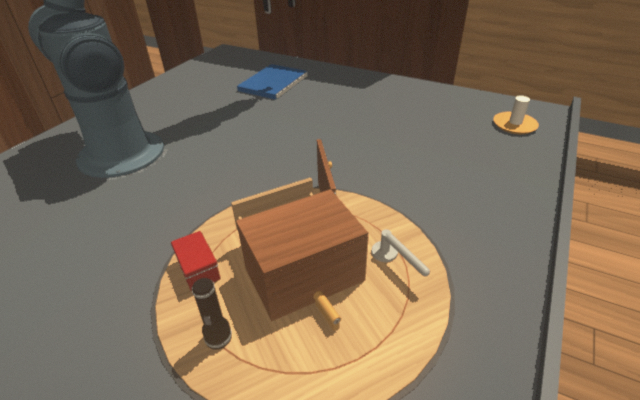

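```bash
python3 - <<'E'
from h import *
for tag in('s1','d1'):
    c=ld(tag);P=cloud(c);
    R=cv2.Rodrigues(np.array(c['rvec'],float))[0];print(tag,'cam',-R.T@np.ravel(c['tvec']))
    for q in np.array([[0.171,.549,.231],[0,0,0],[.45,0,0],[.45,.2,0]]):
        k=c['K']@(R@q+np.ravel(c['tvec']));print(q,k[:2]/k[2])
c=ld('s1')
for n,u,v in [('roof',260,180),('roofcornerA',243,160),('door',345,185),('drawer top',290,160),('tin',220,160),('torchtop',168,175),('lever',325,255),('lock',240,245)]:
    print(n,px(c,u,v).round(3))
P=cloud(c)
for tag in('s1','d1'):
    c=ld(tag);P=cloud(c)
    m=(abs(P[...,2]-.126)<.006)
    import numpy as np
    q=P[m][:,:2].astype(np.float32)
    q=q[(np.abs(q-q.mean(0))<.3).all(1)]
    im=np.zeros((400,640),np.uint8);im[m]=255
    n,l,st,ce=cv2.connectedComponentsWithStats(im)
    for i in range(1,n):
        if st[i,4]>60:
            r=P[l==i][:,:2].astype(np.float32);print(tag,st[i],cv2.minAreaRect(r),cv2.boxPoints(cv2.minAreaRect(r)).round(3).tolist())
E
```

```text
s1 cam [ 1.34311077 -0.19702218  0.7310474 ]
[0.171 0.549 0.231] [486.45608645  11.99681215]
[0. 0. 0.] [283.52711279  78.80915885]
[0.45 0.   0.  ] [314.75274977 166.2494861 ]
[0.45 0.2  0.  ] [392.03818993 155.36430027]
d1 cam [ 0.90577658 -0.57467213  0.59259828]
[0.171 0.549 0.231] [280.35759626  13.70629305]
[0. 0. 0.] [121.31024257 152.89016302]
[0.45 0.   0.  ] [264.72474025 201.05160518]
[0.45 0.2  0.  ] [307.97188326 156.62411891]
roof [ 0.622 -0.148  0.126]
roofcornerA [ 0.549 -0.173  0.124]
door [0.592 0.036 0.053]
drawer top [ 0.541 -0.074  0.101]
tin [ 0.448 -0.222  0.056]
torchtop [ 0.579 -0.321  0.135]
lever [ 1.343 -0.197  0.731]
lock [ 0.702 -0.204  0.038]
s1 [588   0  52  29 214] ((0.014958642423152924, 1.1238096952438354), (0.251804918050766, 0.01649590954184532), 0.4029410779476166) [[-0.11100000143051147, 1.13100004196167], [-0.11100000143051147, 1.1150000095367432], [0.14100000262260437, 1.1160000562667847], [0.14100000262260437, 1.1330000162124634]]
s1 [260  40  44  13 177] ((0.043335746973752975, -0.005148865282535553), (0.12671338021755219, 0.0546278730034828
[... 1976 characters left out ...]
00000083446503, 0.014000000432133675], [0.0430000014603138, 0.04899999871850014]]
d1 [ 236  139  133  137 6539] ((0.5763128995895386, -0.0845528393983841), (0.20254972577095032, 0.34343835711479187), 42.33333969116211) [[0.38600000739097595, -0.026000000536441803], [0.6169999837875366, -0.2800000011920929], [0.7670000195503235, -0.14300000667572021], [0.5360000133514404, 0.11100000143051147]]
d1 [192 280  24  21 149] ((0.5833225846290588, -0.3260662853717804), (0.0308807585388422, 0.020248403772711754), 65.16822814941406) [[0.5680000185966492, -0.335999995470047], [0.5860000252723694, -0.3440000116825104], [0.5989999771118164, -0.3160000145435333], [0.5809999704360962, -0.30799999833106995]]
```

```bash
python3 - <<'E'
from h import *
# top-down map merging both, color
W=np.zeros((600,700,3),np.uint8);H=np.full((600,700),-1.)
for tag in('s1','d1'):
    c=ld(tag);P=cloud(c);F=c['frame']
    m=(c['z_map']>0)&(P[...,2]<.2)&(P[...,2]>-.02)
    for p,f in zip(P[m],F[m]):
        r=int((0.85-p[0])*1000);k=int((0.35-p[1])*1000)
        for a in range(-1,2):
            for b in range(-1,2):
                if 0<=r+a<600 and 0<=k+b<700 and p[2]>H[r+a,k+b]: H[r+a,k+b]=p[2];W[r+a,k+b]=f[::-1]
for x in range(0,600,100): cv2.putText(W,f'{.85-x/1000:.2f}',(0,x+10),0,.4,(0,255,255));cv2.line(W,(0,x),(699,x),(90,90,0),1)
for y in range(0,700,100): cv2.putText(W,f'{.35-y/1000:.2f}',(y,595),0,.4,(0,255,255));cv2.line(W,(y,0),(y,599),(90,90,0),1)
cv2.imwrite('pics/top.png',W)
E
```

```text
(no output)
```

View pics/top.png

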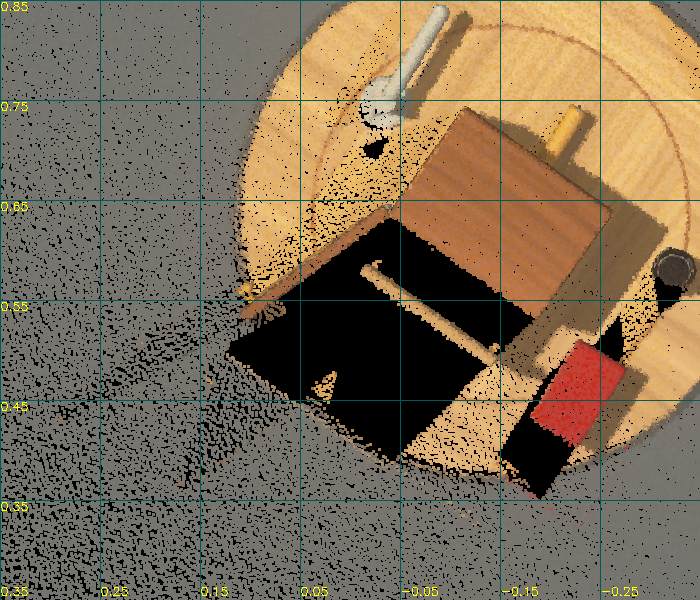

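```bash
python3 - <<'E'
from h import *
M=np.zeros((700,700),np.uint8)
pts=[]
for tag in('s1','d1'):
    c=ld(tag);P=cloud(c);q=P[(abs(P[...,2]-.126)<.005)];q=q[(abs(q[:,0]-.6)<.3)&(abs(q[:,1])<.3)];pts.append(q)
    for p in q: M[int(round(p[0]*1000))-300,int(round(p[1]*1000))+350]=255
M=cv2.morphologyEx(M,cv2.MORPH_CLOSE,np.ones((7,7)))
M2=cv2.morphologyEx(M,cv2.MORPH_OPEN,cv2.getStructuringElement(cv2.MORPH_ELLIPSE,(31,31)))
yx=np.argwhere(M2>0).astype(np.float32)
r=cv2.minAreaRect(yx);B=(cv2.boxPoints(r)+[300,-350])/1000;print(r,B.round(4))
b=np.array(B);
# long edge => y axis
e1=b[1]-b[0];e2=b[2]-b[1]
y=e1 if np.linalg.norm(e1)>np.linalg.norm(e2) else e2
y=y/np.linalg.norm(y); y=y if y[1]>0 else -y
x=np.array([y[1],-y[0]]);C=b.mean(0)
print('C',C,'x',x,'y',y,'yaw',np.degrees(np.arctan2(x[1],x[0])))
A=np.vstack(pts);L=np.c_[(A[:,:2]-C)@x,(A[:,:2]-C)@y]
d=L[(L[:,0]<-.075)]; print('door pts local',len(d));mn=d.mean(0);w,v=np.linalg.eigh(np.cov(d.T));print(mn,v[:,1],L[:,0].min(),L[:,1].max())
for tag in('s1','d1'):
    P=cloud(ld(tag));q=P[(P[...,2]>.085)&(P[...,2]<.119)];l=np.c_[(q[:,:2]-C)@x,(q[:,:2]-C)@y,q[:,2]]
    l=l[(l[:,0]<-.07)&(l[:,0]>-.18)&(abs(l[:,1])<.082)]
    print(tag,len(l),np.percentile(l[:,0],[0,2,10,50,90,100]),l[:,1].min(),l[:,1].max(),l[:,2].max())
    q=P[(P[...,2]>.085)&(P[...,2]<.135)];l=np.c_[(q[:,:2]-C)@x,(q[:,:2]-C)@y,q[:,2]]
R=cv2.Rodrigues(bot.state()['ee_rot'])[0];print(R.round(3))
E
```

```text
((336.27398681640625, 199.31838989257812), (179.89019775390625, 131.18405151367188), 54.72757339477539) [[ 0.5308 -0.1862]
 [ 0.6379 -0.262 ]
 [ 0.7418 -0.1151]
 [ 0.6347 -0.0394]]
C [ 0.63627399 -0.15068161] x [ 0.81641559 -0.5774648 ] y [0.5774648  0.81641559] yaw -35.27242681960488
door pts local 521
[-0.14876411  0.12319829] [-0.94966475  0.31326804] -0.23373169073607455 0.154085226251073
s1 904 [-0.13291865 -0.13019468 -0.12608711 -0.12166381 -0.11973481 -0.10843963] -0.07954206706349304 0.0802332465154561 0.11583664716980893
d1 1250 [-0.13239502 -0.12961773 -0.12586679 -0.12123529 -0.11977822 -0.10919963] -0.07971169252910641 0.07977182555311538 0.11601939995795228
[[ 0.297 -0.001 -0.955]
 [ 0.955 -0.002  0.297]
 [-0.002 -1.     0.   ]]
```

```bash
cat >> h.py <<'E'
C=np.array([.6363,-.1507]);X=np.array([.8164,-.5775]);Y=np.array([.5775,.8164])
def loc(p): return np.array([(p[:2]-C)@X,(p[:2]-C)@Y,p[2]])
def wor(l): return np.r_[C+l[0]*X+l[1]*Y,l[2]]
def plan(lt):
    s=bot.state();R=cv2.Rodrigues(np.array(s['ee_rot']))[0]
    print('t',s['clock'],'loc',loc(s['position']).round(4),'yawz',np.degrees(np.arctan2(R[1,2],R[0,2])).round(2),'tool shift cm',(R.T@(wor(lt)-s['position'])*100).round(2),'F',np.round(s['contact_force'],2),'q',np.round(s['joint_positions'],2),'op',s['opening'])
E
python3 -c "
from h import *
plan([-.18,0,.23])"
```

```text
t 0.1 loc [-0.7839  0.3019  0.2305] yawz 162.71 tool shift cm [-47.36   0.12 -48.12] F [ 0.29 -0.36 -0.53] q [ 1.16  0.38  0.08  1.27 -0.    1.46] op 0.0855066274028291
```

>>> {"method": "move_arm", "body": {
  "deltas": [
    [0,0,0,3],
    [0,0,0,3]
  ],
  "gripper": 1
}}

```text
clock: 0.3
position: [0.1708, 0.5486, 0.2307]
ee_rot: [-1.376, -0.902, 0.904]
contact_force: [0.1, 0.1, -1.4]
opening: 0.0592
```

```bash
python3 -c "
from h import *
plan([-.18,0,.23])"
```

```text
t 0.3 loc [-0.7839  0.3021  0.2307] yawz 156.58 tool shift cm [-41.97   0.12 -52.9 ] F [ 0.12  0.06 -1.37] q [1.16 0.38 0.08 1.27 0.   1.57] op 0.05916091449435347
```

>>> {"method": "move_arm", "body": {
  "deltas": [
    [-2,0,-2.5,0],
    [-2.5,0,-3.1,0],
    [-2.5,0,-3.1,0],
    [-2.5,0,-3.1,0],
    [-2.5,0,-3.1,0],
    [-2.5,0,-3.1,0],
    [-2.5,0,-3.1,0],
    [-2.5,0,-3.1,0],
    [-2.5,0,-3.1,0],
    [-2.5,0,-3.1,0]
  ]
}}

```text
clock: 1.3
position: [0.3534, 0.2022, 0.2311]
ee_rot: [-1.374, -0.905, 0.905]
contact_force: [1.4, 0.7, -0.5]
opening: -0.0
```

```bash
python3 -c "
from h import *
plan([-.18,0,.23])"
```

```text
t 1.3 loc [-0.4348  0.1248  0.2311] yawz 156.72 tool shift cm [-17.5    0.1  -22.33] F [ 1.39  0.75 -0.45] q [ 0.36  0.04 -0.35  1.18  0.    0.77] op -4.518035911866256e-05
```

>>> {"method": "move_arm", "body": {
  "deltas": [
    [-2.5,0,-3.1,0],
    [-2.5,0,-3.1,0],
    [-2.5,0,-3.1,0],
    [-2.5,0,-3.1,0],
    [-2.5,0,-3.1,0],
    [-2.0,0,-2.6,0],
    [-1,0,-1.3,0],
    [0,0,0,6],
    [0,0,0,6],
    [0,0,0,0]
  ]
}}

```text
clock: 2.3
position: [0.4697, -0.0149, 0.2309]
ee_rot: [-1.438, -0.744, 0.745]
contact_force: [0.2, 0.3, -1.0]
opening: 0.0003
```

```bash
python3 -c "
from h import *
plan([-.18,0,.085])
cap('wrist','w1');cap('scene','s2')"
```

```text
t 2.3 loc [-0.2145  0.0146  0.2309] yawz 144.73 tool shift cm [-1.46 14.59 -3.46] F [ 0.15  0.29 -0.97] q [-0.17  0.17 -0.2   1.2   0.    0.45] op 0.0003360224000856344
```

View pics/w1.png

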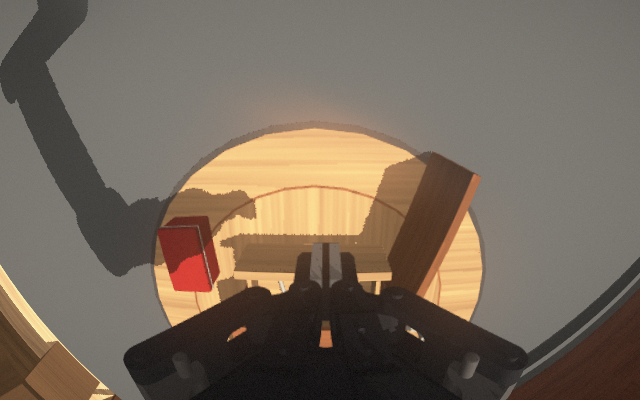

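View pics/s2.png

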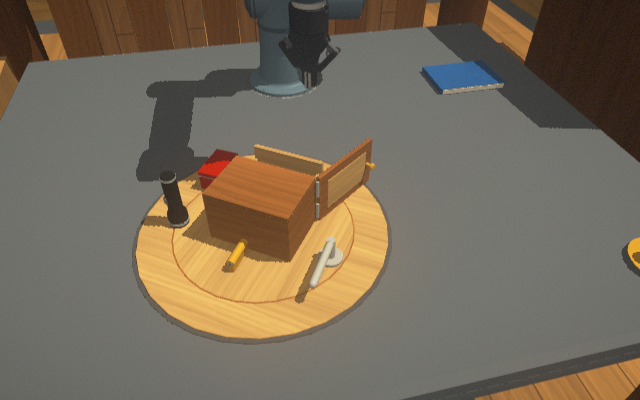

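The wrist view shows the drawer plate (columns 235–392, row 265) parallel to the jaws, tin left (190,250), door right (435,220); the space in front of the plate is clear.

>>> {"method": "move_arm", "body": {
  "deltas": [
    [-1.5,2,0,0],
    [0,3,0,0],
    [0,3,0,0],
    [0,3,0,0],
    [0,2,0,0],
    [0,1.5,-1,0],
    [0,0,-1,0],
    [0,0,-1,0],
    [0,0,0,0]
  ]
}}

```text
clock: 3.3
position: [0.4886, -0.0458, 0.0876]
ee_rot: [-1.442, -0.747, 0.743]
contact_force: [-0.5, -0.9, 0.1]
opening: 0.0001
```

```bash
python3 -c "
from h import *
plan([-.142,0,.085])
cap('wrist','w2')"
```

```text
t 3.3 loc [-0.1811  0.0004  0.0876] yawz 144.71 tool shift cm [-0.03  0.28 -3.91] F [-0.46 -0.86  0.07] q [-0.22  0.3  -0.42  0.85 -0.    0.39] op 0.0001452009059276519
```

View pics/w2.png

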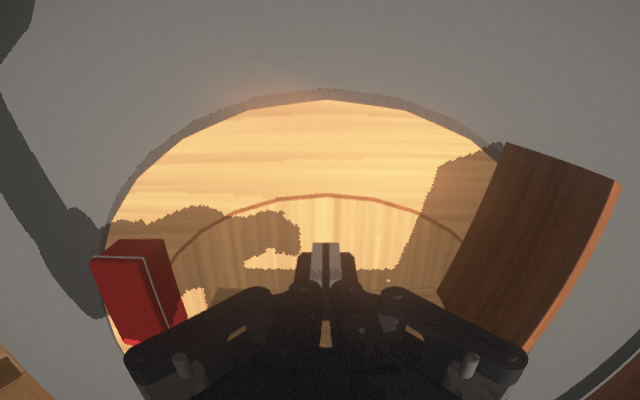

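>>> {"method": "move_arm", "body": {
  "deltas": [
    [0,0,-1,0],
    [0,0,-1,0],
    [0,0,-0.7,0],
    [0,0,-0.5,0],
    [0,0,-0.4,0],
    [0,0,-0.4,0],
    [0,0,-0.4,0],
    [0,0,-0.4,0],
    [0,0,-0.4,0],
    [0,0,-0.4,0]
  ]
}}

```text
clock: 4.35
position: [0.5315, -0.0772, 0.0861]
ee_rot: [-1.439, -0.744, 0.745]
contact_force: [-1.8, 0.3, 0.3]
opening: 0.0003
```

```bash
python3 -c "
from h import *
plan([-.076,0,.085])"
```

```text
t 4.35 loc [-0.128  -0.0005  0.0861] yawz 144.71 tool shift cm [ 0.05  0.11 -5.2 ] F [-1.8   0.32  0.31] q [-0.26  0.39 -0.29  0.89  0.    0.35] op 0.00030858601845747764
```

>>> {"method": "move_arm", "body": {
  "deltas": [
    [0,0,-0.5,0],
    [0,0,-0.5,0],
    [0,0,-0.5,0],
    [0,0,-0.5,0],
    [0,0,-0.5,0],
    [0,0,-0.5,0],
    [0,0,-0.5,0],
    [0,0,-0.4,0],
    [0,0,-0.3,0],
    [0,0,0,0]
  ]
}}

```text
clock: 5.35
position: [0.5669, -0.1018, 0.0865]
ee_rot: [-1.44, -0.745, 0.744]
contact_force: [0.1, 1.0, -0.0]
opening: 0.0001
```

```bash
python3 -c "
from h import *
plan([-.076,0,.085])"
```

```text
t 5.35 loc [-0.0849 -0.0002  0.0865] yawz 144.69 tool shift cm [ 0.02  0.15 -0.89] F [ 0.08  1.05 -0.01] q [-0.29  0.46 -0.18  0.93  0.    0.33] op 0.00012239369836186217
```

>>> {"method": "move_arm", "body": {
  "deltas": [
    [0,0,-0.3,0],
    [0,0,-0.2,0],
    [0,0,-0.1,0],
    [0,0,-0.1,0]
  ]
}}

```text
clock: 5.75
position: [0.572, -0.1054, 0.0865]
ee_rot: [-1.439, -0.745, 0.744]
contact_force: [-1.7, 1.2, 1.4]
opening: -0.0001
```

>>> {"method": "move_arm", "body": {
  "deltas": [
    [0,0,-0.1,0],
    [0,0,-0.1,0]
  ]
}}

```text
clock: 5.95
position: [0.5721, -0.1057, 0.0861]
ee_rot: [-1.437, -0.744, 0.746]
contact_force: [-6.4, 4.5, 2.9]
opening: -0.0001
```

```bash
python3 -c "
from h import *
plan([-.076,0,.085])"
```

```text
t 5.95 loc [-0.0784 -0.0004  0.0861] yawz 144.73 tool shift cm [ 0.04  0.11 -0.24] F [-6.36  4.45  2.94] q [-0.29  0.47 -0.16  0.94  0.    0.32] op -7.166414594855754e-05
```

>>> {"method": "move_arm", "body": {
  "deltas": [
    [0,0,-0.1,0],
    [0,0,-0.1,0],
    [0,0,0,0]
  ]
}}

```text
clock: 6.25
position: [0.5718, -0.1058, 0.0854]
ee_rot: [-1.433, -0.742, 0.747]
contact_force: [-7.6, 6.7, 4.2]
opening: -0.0001
```

```bash
python3 -c "
from h import *
plan([-.076,0,.085])"
```

```text
t 6.25 loc [-0.0785 -0.0006  0.0854] yawz 144.75 tool shift cm [ 0.06  0.04 -0.25] F [-7.61  6.72  4.21] q [-0.29  0.48 -0.16  0.95  0.    0.32] op -7.542116551855984e-05
```

Firm stop at about 10 N. Back off, rise, and look at the front.

>>> {"method": "move_arm", "body": {
  "deltas": [
    [0,0,1,0],
    [0,0,2,0],
    [0,0,3,0],
    [0,-2,3,0],
    [0,-3,2,0],
    [0,-3,0,0],
    [0,-3,0,0],
    [0,-2,0,0],
    [0,0,0,0],
    [0,0,0,0]
  ]
}}

```text
clock: 7.25
position: [0.4858, -0.0445, 0.2164]
ee_rot: [-1.441, -0.746, 0.744]
contact_force: [-1.4, 0.6, -0.0]
opening: 0.0
```

```bash
python3 -c "
from h import *
plan([-.076,0,.085])
c=cap('wrist','w3');cap('scene','s3');d=cap('side','d3')
cv2.imwrite('pics/d3c.png',cv2.resize(d['frame'][140:300,180:400,::-1],None,fx=3.5,fy=3.5,interpolation=cv2.INTER_CUBIC))
print(c['K'])
# fisheye check of plate x
"
```

```text
t 7.25 loc [-1.842e-01 -2.000e-04  2.164e-01] yawz 144.7 tool shift cm [  0.02  13.17 -10.79] F [-1.41  0.65 -0.02] q [-0.22  0.2  -0.19  1.17 -0.    0.39] op 1.0676841963269976e-05
[[309.70691629   0.         325.36887773]
 [  0.         309.70691629 197.66639058]
 [  0.           0.           1.        ]]
```

View pics/w3.png

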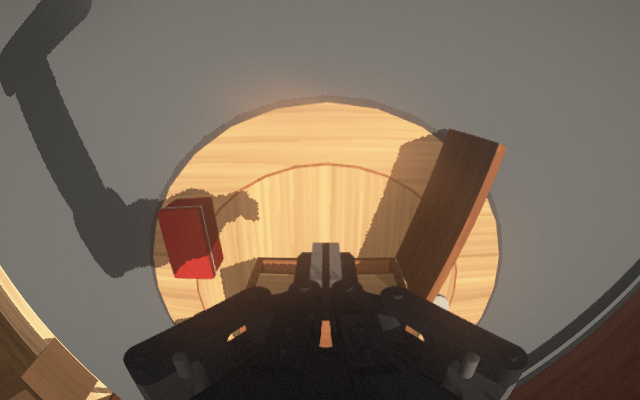

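View pics/d3c.png

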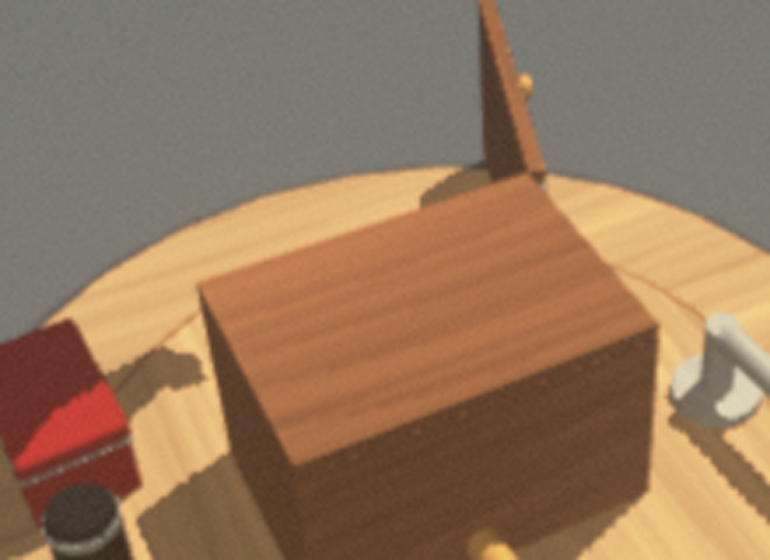

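```bash
python3 -c "
from h import *
c=ld('w3')
cv2.imwrite('pics/w3c.png',cv2.resize(c['frame'][235:345,220:440,::-1],None,fx=3.6,fy=3.6,interpolation=cv2.INTER_CUBIC))
K=c['K'];R=cv2.Rodrigues(np.array(c['rvec'],float))[0];t=np.ravel(c['tvec'])
def fp(u,v):
    a=np.array([u-K[0,2],v-K[1,2]]);r=np.hypot(*a);th=r/K[0,0];d=np.r_[a/r*np.tan(th),1];return loc(R.T@(d*c['z_map'][v,u]-t)).round(4)
for u in (270,290,380):
  for v in range(250,292,3): print(u,v,fp(u,v))
"
```

```text
270 250 [-0.0774 -0.072   0.0066]
270 253 [-0.0736 -0.0721  0.0077]
270 256 [-0.0692 -0.0725  0.0079]
270 259 [-0.0671 -0.0719  0.0122]
270 262 [-0.0635 -0.072   0.0138]
270 265 [-0.0599 -0.072   0.0155]
270 268 [-0.0552 -0.0724  0.0152]
270 271 [-0.05   -0.073   0.0144]
270 274 [-0.0685 -0.0657  0.0508]
270 277 [-0.0683 -0.0647  0.057 ]
270 280 [-0.068  -0.0638  0.063 ]
270 283 [-0.0686 -0.0627  0.07  ]
270 286 [-0.0695 -0.0615  0.0773]
270 289 [-0.0683 -0.0609  0.0814]
290 250 [-0.0782 -0.0457  0.0073]
290 253 [-0.0737 -0.0459  0.0071]
290 256 [-0.0682 -0.0464  0.0052]
290 259 [-0.0672 -0.0458  0.0114]
290 262 [-0.0647 -0.0456  0.0148]
290 265 [-0.0598 -0.0459  0.0143]
290 268 [-0.0548 -0.0462  0.0136]
290 271 [-0.0512 -0.0463  0.0151]
290 274 [-0.0692 -0.0417  0.0509]
290 277 [-0.0689 -0.0412  0.0568]
290 280 [-0.0688 -0.0405  0.0631]
290 283 [-0.0691 -0.0399  0.0696]
290 286 [-0.1973 -0.014   0.2607]
290 289 [-0.1984 -0.0136  0.2643]
380 250 [-0.0771  0.0708  0.0063]
380 253 [-0.0733  0.0709  0.0076]
380 256 [-0.0687  0.0713  0.0073]
380 259 [-0.0663  0.0709  0.0111]
380 262 [-0.0637  0.0705  0.0145]
380 265 [-0.0597  0.0707  0.0154]
380 268 [-0.0546  0.0712  0.0145]
380 271 [-0.0496  0.0717  0.014 ]
380 274 [-0.0681  0.0644  0.0504]
380 277 [-0.0684  0.0633  0.0574]
380 280 [-0.0676  0.0626  0.0626]
380 283 [-0.067   0.0618  0.0678]
380 286 [-0.0689  0.0603  0.0766]
380 289 [-0.0671  0.0599  0.0799]
```

View pics/w3c.png

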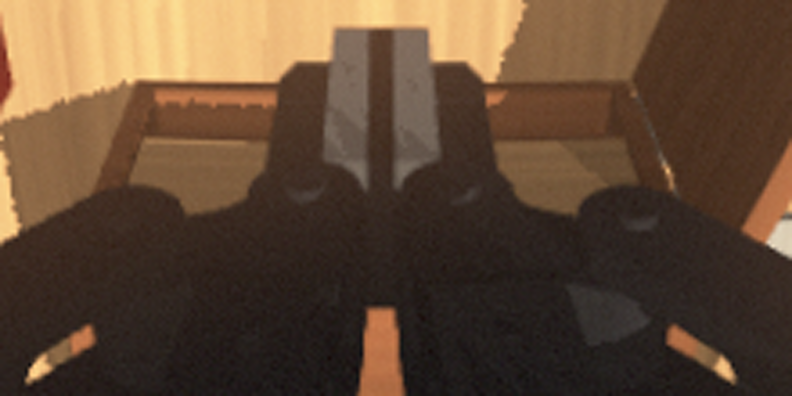

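The drawer plate sits at x ≈ -0.068, level with the cabinet's floor-panel edge (≈ -0.067), and it took 10 N without moving, so it is home. Next, the door.

>>> {"method": "move_arm", "body": {
  "deltas": [
    [2,0,-0.3,0],
    [3,0,-0.5,0],
    [3,0,-0.5,8],
    [3,0,0,8],
    [3,0,0,8],
    [3,0,0,8],
    [0,0,0,8],
    [0,0,0,8],
    [0,0,0,8],
    [0,0,0,8]
  ]
}}

```text
clock: 8.4
position: [0.6112, 0.0695, 0.2145]
ee_rot: [-1.567, 0.134, -0.13]
contact_force: [-0.8, -0.4, -0.2]
opening: 0.0001
```

```bash
python3 -c "
from h import *
plan([-.157,.179,.088])"
```

```text
t 8.4 loc [-0.1477  0.1652  0.2145] yawz 80.38 tool shift cm [-0.21 12.65  1.65] F [-0.83 -0.36 -0.22] q [ 0.01  0.47  0.18  1.28 -0.    1.75] op 7.183454959782172e-05
```

>>> {"method": "move_arm", "body": {
  "deltas": [
    [0,0,1.6,8],
    [0,0,0,8],
    [0,0,0,8],
    [0,0,0,8],
    [0,0,0,8],
    [0,0,0,4],
    [0,0,0,0]
  ]
}}

```text
clock: 9.1
position: [0.6137, 0.0852, 0.2147]
ee_rot: [-1.447, 0.727, -0.724]
contact_force: [-0.4, 0.3, 0.3]
opening: -0.0
```

```bash
python3 -c "
from h import *
plan([-.157,.179,.088])
cap('wrist','w4');cap('scene','s4')"
```

```text
t 9.1 loc [-0.1546  0.1795  0.2147] yawz 36.72 tool shift cm [-0.19 12.67 -0.1 ] F [-0.43  0.27  0.31] q [0.04 0.48 0.19 1.29 0.   2.54] op -3.7452775049927164e-05
```

View pics/s4.png

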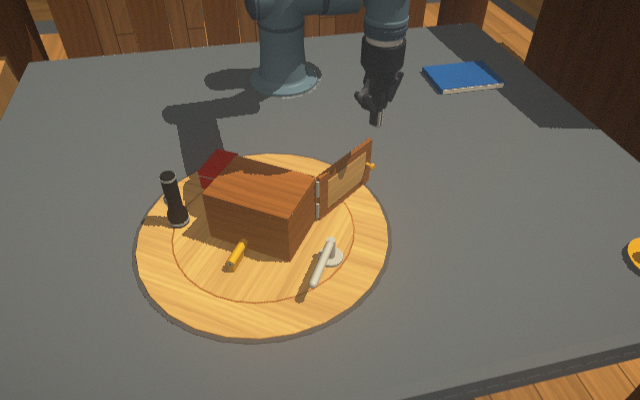

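View pics/w4.png

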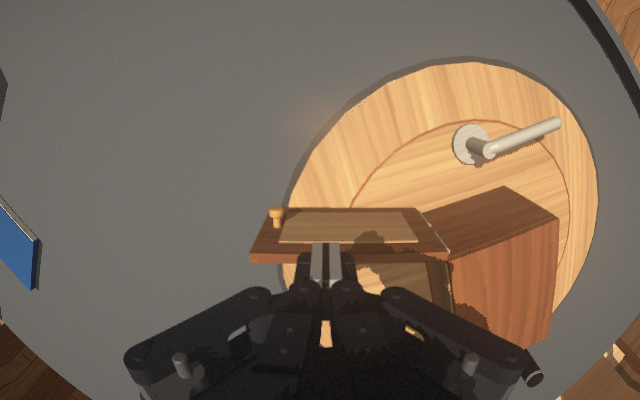

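>>> {"method": "move_arm", "body": {
  "deltas": [
    [-0.2,2,0,0],
    [0,3,0,0],
    [0,3,0,0],
    [0,2,0,0],
    [0,1.7,0,0],
    [0,1,0,0],
    [0,0,0,0]
  ]
}}

```text
clock: 9.9
position: [0.6117, 0.0867, 0.0875]
ee_rot: [-1.448, 0.728, -0.723]
contact_force: [-0.4, -0.3, -1.4]
opening: 0.0001
```

```bash
python3 -c "
from h import *
plan([-.1676,.1461,.086])
cap('wrist','w5');cap('scene','s5')"
```

```text
t 9.9 loc [-0.1572  0.1797  0.0875] yawz 36.74 tool shift cm [ 0.04  0.16 -3.51] F [-0.39 -0.29 -1.36] q [ 0.04  0.54 -0.04  0.99  0.    2.54] op 9.19065099940577e-05
```

View pics/w5.png

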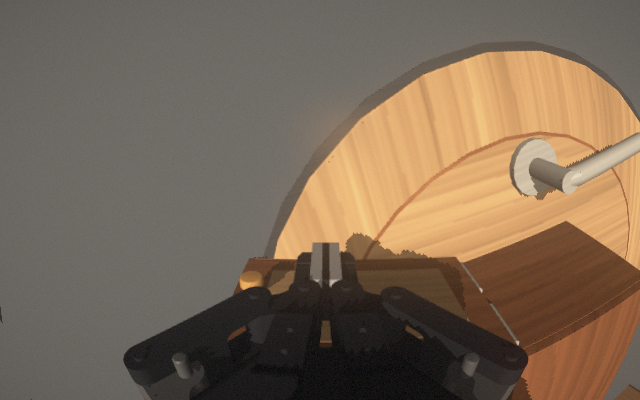

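View pics/s5.png

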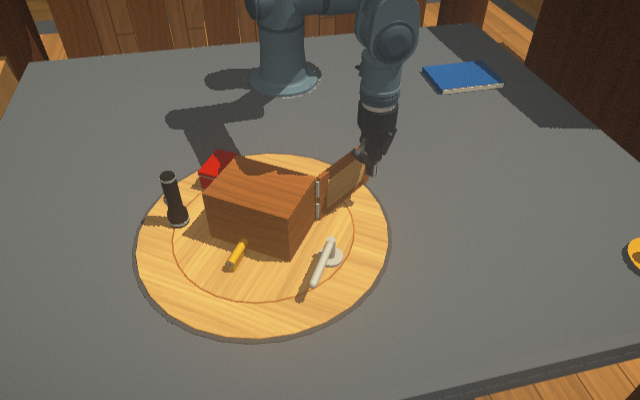

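>>> {"method": "move_arm", "body": {
  "deltas": [
    [0,0,-1,0],
    [0,0,-1,0],
    [0,0,-0.7,0],
    [0,0,-0.5,0],
    [0,0,-0.3,0],
    [0,0,0,0]
  ]
}}

```text
clock: 10.6
position: [0.5848, 0.0656, 0.0895]
ee_rot: [-1.446, 0.726, -0.726]
contact_force: [-0.3, 1.2, -0.0]
opening: 0.0002
```

```bash
cat >> h.py <<'E'
def door():
    s=bot.state();R=cv2.Rodrigues(np.array(s['ee_rot']))[0];l=loc(s['position']);r=l[:2]-[-.065,.09]
    # q such that n-offset = .021
    d=np.hypot(*r);a=np.arctan2(r[1],r[0]) # r = rho e + .021 n
    best=min(np.linspace(-.2,2.2,2401),key=lambda q:abs(r@[-np.cos(q),np.sin(q)]-.021)+(r@[-np.sin(q),-np.cos(q)]<0))
    e=[-np.sin(best),-np.cos(best)]
    yl=np.degrees(np.arctan2(R[:2,2]@Y,R[:2,2]@X))  # n local yaw = 180-q
    print('t',s['clock'],'q_finger deg',np.degrees(best).round(2),'rho',(r@e).round(4),'z',l[2].round(4),'tool q',(180-yl)%360,'loc',l.round(4),'F',np.round(s['contact_force'],2),'moment',np.round(s['moment'],2),'j',np.round(s['joint_positions'],2))
E
python3 -c "
from h import *
door()"
```

```text
t 10.6 q_finger deg 108.75 rho 0.1149 z 0.0895 tool q 108.04143984437144 loc [-0.167   0.1468  0.0895] F [-0.25  1.16 -0.01] moment [ 0.03 -0.01  0.04] j [ 0.    0.48 -0.14  0.95  0.    2.51]
```

>>> {"method": "move_arm", "body": {
  "deltas": [
    [0,0,-0.3,0],
    [-0.1,0,-0.6,-3],
    [-0.1,0,-0.6,-3],
    [-0.1,0,-0.6,-3],
    [-0.1,0,-0.6,-3],
    [-0.1,0,-0.6,-3],
    [-0.1,0,-0.6,-3]
  ]
}}

```text
clock: 11.3
position: [0.5534, 0.0435, 0.0895]
ee_rot: [-1.516, 0.479, -0.481]
contact_force: [1.1, -0.4, -0.9]
opening: -0.0001
```

```bash
python3 -c "
from h import *
door();cap('scene','s6')"
```

```text
t 11.3 q_finger deg 89.78 rho 0.1148 z 0.0895 tool q 89.8664450409347 loc [-0.1798  0.1106  0.0895] F [ 1.1  -0.41 -0.91] moment [ 0.09 -0.14 -0.01] j [-0.04  0.42 -0.24  0.91  0.    2.15]
```

View pics/s6.png

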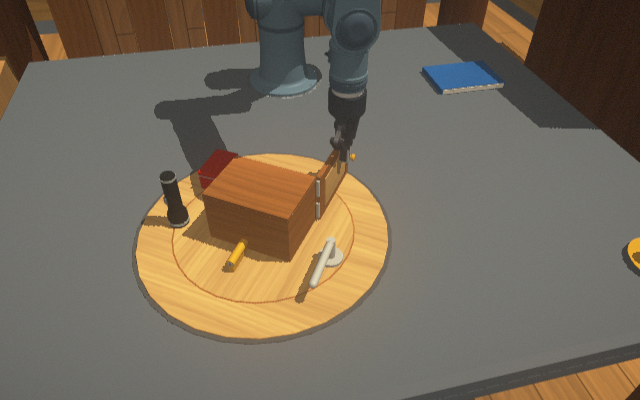

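The door follows the finger (q ≈ 90°), and the knob at (352,156) is clear of the fingers. I'll carry on along the arc.

>>> {"method": "move_arm", "body": {
  "deltas": [
    [-0.1,0,-0.6,-3],
    [-0.1,0,-0.6,-3],
    [-0.1,0,-0.6,-3],
    [-0.1,0,-0.6,-3],
    [-0.1,0,-0.6,-3],
    [-0.1,0,-0.6,-3],
    [-0.1,0,-0.6,-3],
    [-0.1,0,-0.6,-3],
    [-0.1,0,-0.6,-3],
    [-0.1,0,-0.6,-3]
  ]
}}

```text
clock: 12.35
position: [0.5221, -0.0079, 0.0894]
ee_rot: [-1.569, 0.071, -0.072]
contact_force: [1.2, 0.2, 0.5]
opening: -0.0003
```

```bash
python3 -c "
from h import *
door()"
```

```text
t 12.35 q_finger deg 60.16 rho 0.1156 z 0.0894 tool q 59.92198851325452 loc [-0.1757  0.0507  0.0894] F [1.16 0.18 0.46] moment [ 0.13 -0.16 -0.04] j [-0.14  0.36 -0.33  0.88  0.    1.52]
```

>>> {"method": "move_arm", "body": {
  "deltas": [
    [-0.1,0,-0.6,-3],
    [-0.1,0,-0.6,-3],
    [-0.1,0,-0.6,-3],
    [-0.1,0,-0.6,-3],
    [-0.1,0,-0.6,-3],
    [-0.1,0,-0.6,-3],
    [-0.1,0,-0.6,-3],
    [-0.1,0,-0.6,-3],
    [-0.1,0,-0.6,-3],
    [-0.1,0,-0.6,-3]
  ]
}}

```text
clock: 13.35
position: [0.5206, -0.068, 0.0893]
ee_rot: [-1.543, -0.34, 0.339]
contact_force: [0.5, 1.3, -0.0]
opening: 0.0002
```

>>> {"method": "move_arm", "body": {
  "deltas": [
    [-0.1,0,-0.6,-3],
    [-0.1,0,-0.6,-3],
    [-0.1,0,-0.6,-3],
    [-0.1,0,-0.6,-3],
    [-0.1,0,-0.6,-3],
    [-0.1,0,-0.5,-2.5],
    [-0.1,0,-0.4,-2]
  ]
}}

```text
clock: 14.05
position: [0.5359, -0.1044, 0.0892]
ee_rot: [-1.484, -0.604, 0.604]
contact_force: [0.2, 0.5, 0.2]
opening: -0.0002
```

```bash
python3 -c "
from h import *
door()"
```

```text
t 14.05 q_finger deg 11.4 rho 0.1166 z 0.0892 tool q 10.46875470739289 loc [-0.1087 -0.0202  0.0892] F [0.18 0.52 0.24] moment [ 0.19 -0.01  0.02] j [-0.31  0.4  -0.26  0.91  0.    0.49]
```

>>> {"method": "move_arm", "body": {
  "deltas": [
    [0,0,-0.4,-2],
    [0,0,-0.4,-2],
    [0,0,-0.4,-2],
    [0,0,-0.3,-1.5],
    [0,0,-0.2,-1],
    [0,0,-0.2,-1]
  ]
}}

```text
clock: 14.65
position: [0.5497, -0.1171, 0.0892]
ee_rot: [-1.444, -0.732, 0.732]
contact_force: [-1.4, -0.7, 0.0]
opening: -0.0002
```

```bash
python3 -c "
from h import *
door()"
```

```text
t 14.65 q_finger deg 2.06 rho 0.1134 z 0.0892 tool q 0.9687776818156806 loc [-0.0901 -0.0226  0.0892] F [-1.45 -0.65  0.02] moment [-0.01  0.15 -0.01] j [-0.32  0.43 -0.22  0.92  0.    0.31]
```

>>> {"method": "move_arm", "body": {
  "deltas": [
    [0,0,-0.1,-1],
    [0,0,-0.1,0],
    [0,0,-0.1,0],
    [0,0,0,0]
  ]
}}

```text
clock: 15.05
position: [0.5519, -0.1187, 0.0892]
ee_rot: [-1.439, -0.744, 0.745]
contact_force: [-2.0, 1.3, 1.4]
opening: 0.0004
```

```bash
python3 -c "
from h import *
door()"
```

```text
t 15.05 q_finger deg 0.69 rho 0.1129 z 0.0892 tool q 0.017753821695748684 loc [-0.0874 -0.0226  0.0892] F [-2.02  1.35  1.44] moment [0.09 0.32 0.02] j [-0.32  0.44 -0.21  0.93  0.    0.29]
```

>>> {"method": "move_arm", "body": {
  "deltas": [
    [0,0,-0.1,0],
    [0,0,-0.1,0],
    [0,0,-0.1,0],
    [0,0,0,0]
  ]
}}

```text
clock: 15.45
position: [0.5518, -0.1187, 0.0892]
ee_rot: [-1.434, -0.742, 0.747]
contact_force: [-9.5, 6.4, 8.3]
opening: 0.0002
```

```bash
python3 -c "
from h import *
door()"
```

```text
t 15.45 q_finger deg 0.74 rho 0.1129 z 0.0892 tool q 359.97848616387114 loc [-0.0874 -0.0227  0.0892] F [-9.48  6.35  8.25] moment [ 0.94  1.53 -0.01] j [-0.33  0.44 -0.2   0.93  0.    0.29]
```

Firm stop at 11 N, at x = -0.0874. That matches the drawer stop plus the 10 mm door thickness. I'll back off and look.

>>> {"method": "move_arm", "body": {
  "deltas": [
    [0,0,0.5,0],
    [0,0,1.5,0],
    [0,0,3,0],
    [0,0,3,0],
    [0,-3,3,0],
    [0,-3,3,0],
    [0,-3,0,0],
    [0,-3,0,0],
    [0,0,0,0],
    [0,0,0,0]
  ]
}}

```text
clock: 16.45
position: [0.4418, -0.0402, 0.2102]
ee_rot: [-1.442, -0.747, 0.743]
contact_force: [-0.4, 0.2, -0.9]
opening: -0.0004
```

```bash
python3 -c "
from h import *
door();c=cap('wrist','w7');cap('scene','s7');d=cap('side','d7')
cv2.imwrite('pics/d7c.png',cv2.resize(d['frame'][140:300,180:400,::-1],None,fx=3.5,fy=3.5,interpolation=cv2.INTER_CUBIC))
for tag in('s7','d7'):
    P=cloud(ld(tag));q=P[abs(P[...,2]-.126)<.004];l=np.array([loc(p) for p in q if abs(p[0]-.6)<.3 and abs(p[1])<.25])
    l=l[(l[:,1]<.1)&(l[:,1]>-.1)]
    for a in (-.09,-.06,-.03,0,.03,.06): 
        k=l[(l[:,1]>a)&(l[:,1]<a+.03)];print(tag,a,np.percentile(k[:,0],[0.5,2]).round(4))
K=c['K'];R=cv2.Rodrigues(np.array(c['rvec'],float))[0];t=np.ravel(c['tvec'])
def fp(u,v):
    a=np.array([u-K[0,2],v-K[1,2]]);r=np.hypot(*a);th=r/K[0,0];d=np.r_[a/r*np.tan(th),1];return loc(R.T@(d*c['z_map'][v,u]-t))
v,u=np.mgrid[0:400,0:640]
L=np.array([fp(x,y) for y in range(150,320,2) for x in range(150,500,2) if c['z_map'][y,x]>0])
m=(L[:,2]>.03)&(L[:,2]<.115)&(abs(L[:,0]+.075)<.012)&(abs(L[:,1])<.085);print(m.sum(),np.polyfit(L[m,1],L[m,0],1))
o,n=ld('s1'),ld('s7')
for a,b in (('s1','s7'),('d1','d7')):
    df=(np.abs(ld(a)['frame'].astype(int)-ld(b)['frame']).max(2)>40).astype(np.uint8)*255
    cv2.imwrite(f'pics/diff_{b}.png',df)
"
```

```text
t 16.45 q_finger deg 48.36 rho 0.1923 z 0.2102 tool q 0.018549446743321596 loc [-0.2226 -0.0221  0.2102] F [-0.39  0.23 -0.92] moment [0.02 0.   0.03] j [-0.23  0.12 -0.32  1.13 -0.    0.38]
s7 -0.09 [-0.0744 -0.072 ]
s7 -0.06 [-0.0736 -0.0716]
s7 -0.03 [-0.0737 -0.0718]
s7 0 [-0.0751 -0.0715]
s7 0.03 [-0.0741 -0.071 ]
s7 0.06 [-0.0745 -0.0711]
d7 -0.09 [-0.0737 -0.0712]
d7 -0.06 [-0.074  -0.0718]
d7 -0.03 [-0.0748 -0.072 ]
d7 0 [-0.0749 -0.0714]
d7 0.03 [-0.0738 -0.0706]
d7 0.06 [-0.0735 -0.0705]
47 [-0.00551624 -0.07836175]
```

View pics/w7.png

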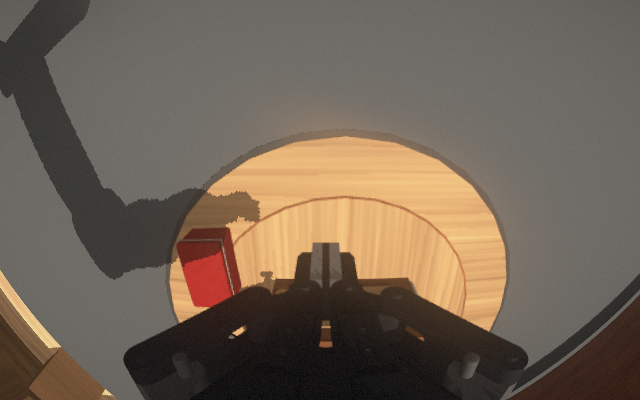

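View pics/s7.png

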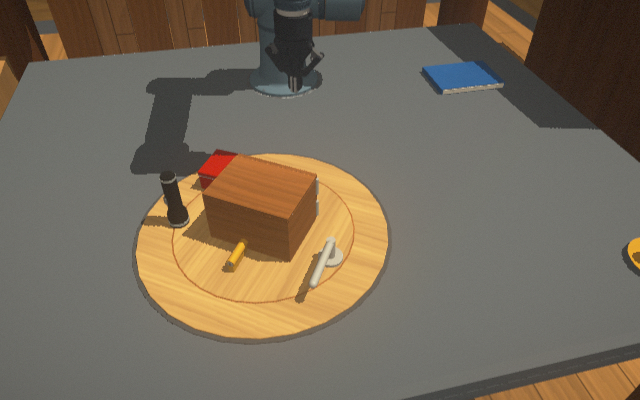

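View pics/d7c.png

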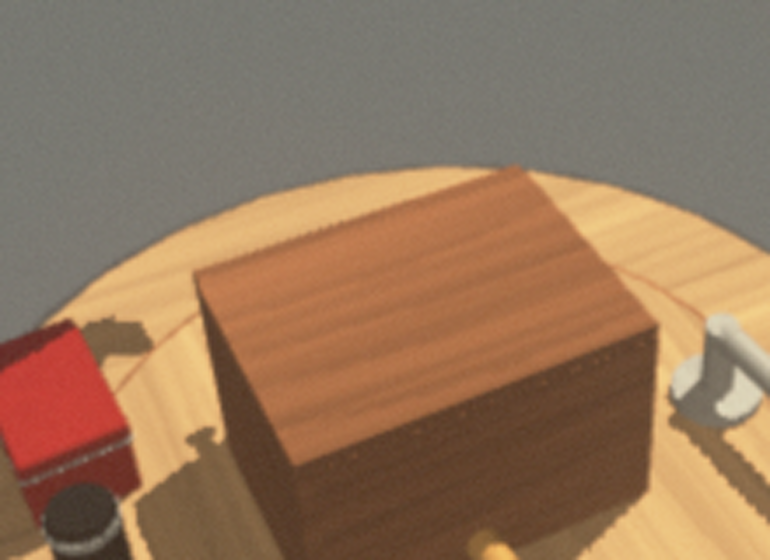

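View pics/diff_d7.png

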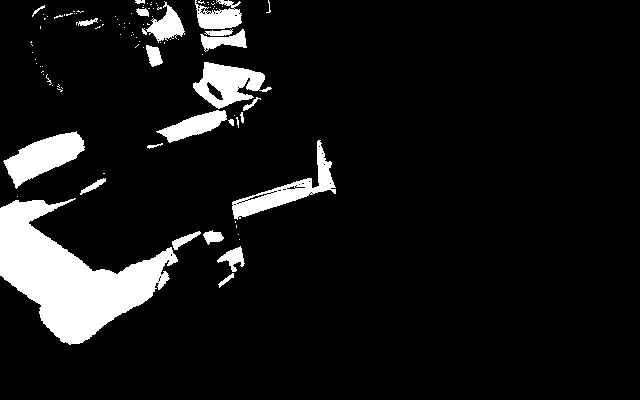

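Roof and door read as one block, with the door's top edge parallel to the front and no gap. The torch (175,200), lever (325,255) and lock (237,257) are unchanged. The differences around the tin are shadow.

```bash
python3 -c "
from h import *
a,b=ld('d1'),ld('d7')
for t in((a,b),(ld('s1'),ld('s7'))):
    r=[]
    for c in t:
        F=c['frame'].astype(int);m=(F[...,0]>2.2*F[...,1])&(F[...,0]>90)&(F[...,2]<60);P=cloud(c);m&=(abs(P[...,2]-.057)<.004)&(P[...,1]<-.15);r.append((m.sum(),P[m].mean(0).round(4)))
    print(r)
print(bot.hand_in())"
```

```text
[(np.int64(1141), array([ 0.4595, -0.2313,  0.0565])), (np.int64(1058), array([ 0.4626, -0.2326,  0.0565]))]
[(np.int64(564), array([ 0.4568, -0.2299,  0.0563])), (np.int64(552), array([ 0.4576, -0.2307,  0.0563]))]
the job is handed in; nothing more can be done
None
```

The cabinet is shut. I pushed the drawer home first, with the door still open, then swung the door shut. Both were done with the closed fingertips, and I handed the job in at about 16.5 s with the hand clear.

- **Drawer:** it came to a firm stop at about 11 N. The wrist depth put its front plate within about 2 mm of the cabinet's front edge, which is as fine as the calibration allows.
- **Door:** it came to a firm stop at about 11 N in the direction of the push. Its outer face stopped about 9 mm in front of the drawer stop, against a door thickness of 10 mm. In both cameras its top edge runs parallel to the cabinet front with no visible gap.
- **Loose things:** the before and after pictures show no change at the torch, lock or lever handle.
- **Tin:** the measured centre of its visible top shifted by 1 mm in one camera and 3 mm in the other. I put this down to moving shadows altering the colour mask, because the hand never came near it.
- **Weak check:** the last wrist-camera fit of the door face had only 47 usable points, since the fingers hid most of it. It read -0.078 m, about 2 mm from the finger-contact estimate.

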